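# Wipe the saw off-cuts off the marking-out plate

## Task

Take the wooden scraper block by its upright grip and wipe all five steel off-cuts along the dark steel plate and over its end into the catch tray there; push them with the block only, not with the fingers. Then stand the scraper upright on the bench again, clear of the plate and tray, and let go of it. Leave the other things on the bench alone.

Things in the scene. Friction and masses are not known exactly. Their poses are not given: they have to be found in the camera images.
- plate: Fixed dark steel marking-out plate, 190 mm along its x, 280 along y, flat top 35 mm above the bench, no rim. Origin: bench level under the plate's centre; z up. A grey sheet-metal catch tray is bolted to its +y end (left, seen from the robot): the plate ends at y = 140 mm, the open tray runs on to y = 250, as wide as the plate; its outer walls are 3 mm thick, 30 mm above the bench, below the plate's top.
- tray_in (a point): Centre of the catch tray's floor, 10 mm above the bench and 25 mm below the plate's top; the tray's inside reaches 95 mm to either side in x and 55 mm in y. Axes as the plate's.
- scraper: Loose scraper block (0.18 to 0.35 kg) standing on the bench right of the plate: wooden block 150 mm along its x, 40 along its y, 30 high, a steel strip along both long faces (alike), flush with the flat underside; on it an upright wooden grip 92 mm long (x), 26 thick (y), from 30 to 80 mm height. Origin: centre of the underside; z up.
- offcut1: Loose plain steel saw off-cut lying on the plate: flat-bar end, 22 x 14 mm, 10 mm thick, 25 g. Origin: centre of its underside (at the start), z up.
- offcut2: Loose plain steel saw off-cut lying on the plate: hexagon-bar slice, 20 mm across flats, 10 mm thick, 25 g. Origin: centre of its underside (at the start), z up.
- offcut3: Loose plain steel saw off-cut lying on the plate: round-bar slice, 20 mm diameter, 10 mm thick, 25 g. Origin: centre of its underside (at the start), z up.
- offcut4: Loose plain steel saw off-cut lying on the plate: square-bar end, 18 x 18 mm, 10 mm thick, 25 g. Origin: centre of its underside (at the start), z up.
- offcut5: Loose plain steel saw off-cut lying on the plate: angle-iron slice (L shape), 22 x 18 mm, 10 mm thick, 25 g. Origin: centre of its underside (at the start), z up.
- bearing: Bystander, loose: ball bearing, 47 mm diameter, 14 mm high, lying flat on the bench beyond the plate. Origin: centre of the underside.
- tape_black: Bystander, loose: roll of black tape, 65 mm diameter, 18 mm high, lying flat. Origin: centre of the underside.
- sd_small: Bystander, loose: small screwdriver, 118 mm long, 16 mm thick, lying on the bench beyond the plate. Origin: centre of the underside.

How it is judged:
On the way, in this order (a step that is already met when the one before it is completed fails the run):
1. the scraper is brought down to the top of the plate (z of scraper in the frame of plate between 0.03 and 0.043 m and x of scraper in the frame of plate between -0.095 and 0.095 m and y of scraper in the frame of plate between -0.16 and 0.16 m), for 0.2 s.
2. all five off-cuts are in the catch tray (x of offcut1 in the frame of tray_in between -0.095 and 0.095 m and y of offcut1 in the frame of tray_in between -0.055 and 0.055 m and z of offcut1 in the frame of tray_in between -0.008 and 0.022 m and x of offcut2 in the frame of tray_in between -0.095 and 0.095 m and y of offcut2 in the frame of tray_in between -0.055 and 0.055 m and z of offcut2 in the frame of tray_in between -0.008 and 0.022 m and x of offcut3 in the frame of tray_in between -0.095 and 0.095 m and y of offcut3 in the frame of tray_in between -0.055 and 0.055 m and z of offcut3 in the frame of tray_in between -0.008 and 0.022 m and x of offcut4 in the frame of tray_in between -0.095 and 0.095 m and y of offcut4 in the frame of tray_in between -0.055 and 0.055 m and z of offcut4 in the frame of tray_in between -0.008 and 0.022 m and x of offcut5 in the frame of tray_in between -0.095 and 0.095 m and y of offcut5 in the frame of tray_in between -0.055 and 0.055 m and z of offcut5 in the frame of tray_in between -0.008 and 0.022 m), for 0.2 s.
At the end, for the whole second after the job is handed in: All five off-cuts lie at rest in the catch tray (between its walls, their origins less than 22 mm above its floor); the scraper stands at rest on the bench (underside within 6 mm of it, upright within 0.1 rad), not touching the plate or tray (all of step 2 and height (world z) of scraper between -0.004 and 0.006 m and angle between scraper's own z axis and vertical below 0.1 rad and contact force between scraper and plate below 0.2 N and linear speed of each of scraper, offcut1, offcut2, offcut3, offcut4, offcut5 below 0.02 m/s).
It fails at once if the fingers touch an off-cut (contact force between the fingers and offcut1 above 0.5 N or contact force between the fingers and offcut2 above 0.5 N or contact force between the fingers and offcut3 above 0.5 N or contact force between the fingers and offcut4 above 0.5 N or contact force between the fingers and offcut5 above 0.5 N).
It fails at once if a bystander is moved more than 20 mm (distance of any of bearing, tape_black, sd_small from where it was at the start of the episode above 0.02 m).
It also fails if it takes over 58 s, if anything falls off the work surface, if the arm or the gripper's body presses on something with over 40 N, if the wrist force passes 120 N, or if a joint passes its speed limit or range.

## Robot

A 6-joint arm with a two-finger parallel gripper is mounted at the origin on a cart in front of the work surface, level with it; the furniture and walls round the work are solid. World frame = base frame: x ahead of the robot, y to its left, z up, the work surface at z = 0. Lengths are in m, angles in rad, forces in N, time in s.
With the tool pointing down it reaches from about 0.3 to 0.875 m from the base axis. Payload 6.4 kg.
Tool frame: the origin (TCP) lies at the centre of the arm's flange, where the gripper is bolted on; the fingertips stand 166 mm ahead of it and the grasp point (between the pads) lies 147 mm ahead of it; z points along the fingers, y is the line along which they close (so a half turn about z gives the same grasp; the last joint's range is limited). The gripper opens to 88 mm and grips with 3 to 60 N. Pads are 18 mm wide; open, the fingers measure 123 mm over their backs; the gripper's body (75 mm by 187 mm) begins 45 mm behind the grasp point.
Start: joints at [-1.376, 0.181, 1.607, -0, 1.354, -0.206], TCP at [0.224, -0.529, 0.405] pointing down, gripper open.
Joint ranges: [-2.99, 2.99], [-0.89, 2.07], [0.3, 2.58], [-1.14, 4.28], [0, 2.63], [-3.12, 3.12]. Speed limits (rad/s): [2.57, 2.57, 3.01, 3.14, 3.14, 3.14].

## Interface

Orientations are given as a 3x3 rotation matrix whose columns are the frame's x, y, z axes.
In Python, from plant import manip gives the robot as it stands. Calls block until the motion is done:
- manip.movep(position, orientation): joint-space move of the TCP to a pose.
- manip.move_l(position, orientation=None, velocity=0.15, stop_force=None): straight line of the TCP; orientation=None keeps the orientation; velocity is the mean speed in m/s. With stop_force (N) it stops when the force on the tool has changed by that much, and returns True; else False.
- manip.set_joints(angles): joint-space move.
- manip.ungrasp() and manip.grasp(effort=None): open the fingers fully, or close them until they stop; effort is the grip in N (None keeps the last).
- manip.sleep(seconds).
- manip.inverse_kinematics(position, orientation): joint angles nearest the present ones, or None.
- manip.read_camera(name): name is "side" or "top" or "wrist"; returns the picture (400x640x3 uint8, red, green, blue); there is no depth.
- manip.camera_params(name): a dict with "fov_y" (degrees; the focal length in pixels is half the picture's height over the tangent of half this angle, whatever the lens; pixels are square), "cx", "cy" (the principal point, pixels), "world_to_cam" (4x4, takes a point from world to camera coordinates). Camera axes: x right, y down, z forward; pixel columns grow to the right and rows downward; lengths in m; the calibration is good to about 2 mm. A picture is of the moment at which its call begins: read the wrist's pose just before it. camera_params takes no time and is no camera call; for the wrist camera it gives the pose at the moment of the call.
A pose or a line that the arm cannot do raises manip.IKError and nothing moves.
- manip.finish_job(): hands the job in; it is judged then, once.
Trained networks look in the newest picture that a camera, given by its name, has taken for a name from the list of things; names that differ only in an ending like _2 or _b are one class to them, and where a whole thing is asked for, a point or a joint stands for the part that bears it (a point fixed in the world has none). Each returns a list of dicts, best first, with "p" (0 to 1); they miss things now and then, are a little off and sometimes report something else, mostly with a low value. They report only what shows in the picture. A call takes as long as a camera call.
- manip.recognise(name, camera): "at" ([row, column] in pixels, amid what is visible of it).
Readings, each from a call of its own:
- manip.get_time(): time.
- manip.get_joints(): joint angles.
- manip.get_qvel(): joint speeds.
- manip.get_effort(): joint torques, N m.
- manip.get_eef_pos(): TCP position.
- manip.get_orientation(): TCP orientation.
- manip.get_force(): force on the tool from outside, world axes, zero at the start.
- manip.get_torque(): the same for the moment, N m.
- manip.get_grip_width(): opening from 0.0 (shut) to 1.0 (fully open).
- manip.get_finger_force(): force on a finger pad.
Only numpy, scipy, OpenCV 4.12 (cv2) and the standard library are available. Lean on these libraries where they do the work, as an engineer would, in place of code of your own. Each camera call takes 0.05 s, during which the arm holds its last target. There are 200 camera calls.

## Working session

There is one attempt and no reset: what is moved stays moved. The work goes in short steps, each a Python script; the robot and the scene stay as the last script left them, time stands still between calls to the robot, and variables do not carry over. Pictures are saved under pics/ and viewed, at most 10 in all, crops included, and the job is handed in when it is done.

```bash
mkdir -p pics; cat > h.py <<'E'
import numpy as np, cv2
from plant import manip
def params(c):
    p=manip.camera_params(c); f=200/np.tan(np.radians(p["fov_y"])/2)
    return f,p["cx"],p["cy"],np.array(p["world_to_cam"])
def ray(rc,c,z):
    f,cx,cy,T=params(c); R=T[:3,:3]; o=-R.T@T[:3,3]
    d=R.T@np.array([(rc[1]-cx)/f,(rc[0]-cy)/f,1]); return o+d*(z-o[2])/d[2]
def proj(P,c):
    f,cx,cy,T=params(c); q=T[:3,:3]@np.array(P)+T[:3,3]; return np.array([cy+f*q[1]/q[2],cx+f*q[0]/q[2]])
def snap(c,n):
    im=manip.read_camera(c); cv2.imwrite(f"pics/{n}.png",im[:,:,::-1]); return im
E
python3 - <<'E'
from h import *
H=dict(plate=.035,scraper=.06,offcut1=.045,offcut2=.045,offcut3=.045,offcut4=.045,offcut5=.045,bearing=.014,tape_black=.018,sd_small=.01)
for c in("top","side"):
    snap(c,c+"0")
    f,cx,cy,T=params(c); print(c,f,cx,cy,-T[:3,:3].T@T[:3,3])
    for n,z in H.items():
        for r in manip.recognise(n,c)[:2]: print(n,np.round(r["at"]),round(r["p"],2),np.round(ray(r["at"],c,z),3))
print(manip.get_time(),manip.get_orientation())
E
```

```text
top 382.5258230645055 316.9279295801357 200.80696395545726 [ 0.57238934 -0.02933705  0.90573673]
plate [234. 260.] 0.57 [0.538 0.097 0.035]
scraper [270. 438.] 0.56 [ 0.47  -0.301  0.06 ]
offcut1 [246. 249.] 0.65 [0.51  0.118 0.045]
offcut1 [229. 311.] 0.64 [ 0.553 -0.019  0.045]
offcut2 [246. 249.] 0.65 [0.51  0.118 0.045]
offcut2 [229. 311.] 0.64 [ 0.553 -0.019  0.045]
offcut3 [246. 249.] 0.65 [0.51  0.118 0.045]
offcut3 [229. 311.] 0.64 [ 0.553 -0.019  0.045]
offcut4 [246. 249.] 0.65 [0.51  0.118 0.045]
offcut4 [229. 311.] 0.64 [ 0.553 -0.019  0.045]
offcut5 [246. 249.] 0.65 [0.51  0.118 0.045]
offcut5 [229. 311.] 0.64 [ 0.553 -0.019  0.045]
bearing [147. 332.] 0.83 [ 0.746 -0.065  0.014]
tape_black [154. 398.] 0.7 [ 0.732 -0.218  0.018]
sd_small [129. 260.] 0.72 [0.783 0.106 0.01 ]
side 372.2183112252581 322.81900095178014 198.61114360166872 [0.63515696 0.72567985 0.4741374 ]
plate [261. 370.] 0.94 [0.553 0.189 0.035]
scraper [155. 380.] 0.87 [ 0.484 -0.246  0.06 ]
scraper [204. 362.] 0.63 [0.556 0.024 0.06 ]
offcut1 [202. 366.] 0.62 [ 0.544 -0.006  0.045]
offcut1 [201. 385.] 0.59 [ 0.498 -0.015  0.045]
offcut2 [202. 366.] 0.62 [ 0.544 -0.006  0.045]
offcut2 [201. 385.] 0.59 [ 0.498 -0.015  0.045]
offcut3 [202. 366.] 0.62 [ 0.544 -0.006  0.045]
offcut3 [201. 385.] 0.59 [ 0.498 -0.015  0.045]
offcut4 [202. 366.] 0.62 [ 0.544 -0.006  0.045]
offcut4 [201. 385.] 0.59 [ 0.498 -0.015  0.045]
offcut5 [202. 366.] 0.62 [ 0.544 -0.006  0.045]
offcut5 [201. 385.] 0.59 [ 0.498 -0.015  0.045]
bearing [200. 277.] 0.75 [ 0.754 -0.066  0.014]
bearing [261. 372.] 0.52 [0.545 0.164 0.014]
tape_black [175. 290.] 0.79 [ 0.733 -0.201  0.018]
tape_black [242. 258.] 0.67 [0.773 0.11  0.018]
sd_small [245. 258.] 0.75 [0.774 0.109 0.01 ]
1.1 [[ 9.20754249e-01  3.90143065e-01  3.37997805e-05]
 [ 3.90143063e-01 -9.20754250e-01  4.46455983e-05]
 [ 4.85394621e-05 -2.79208745e-05 -9.99999998e-01]]
```

View pics/top0.png

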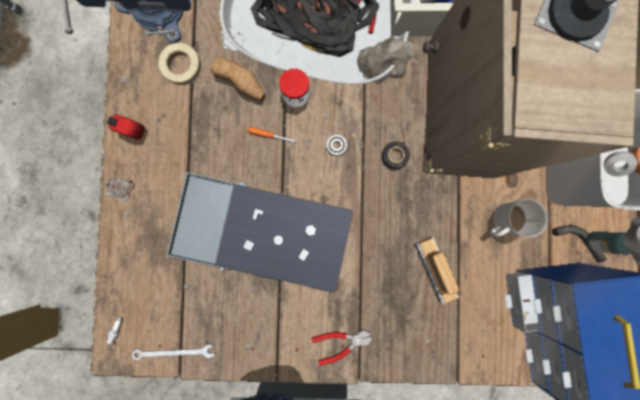

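View pics/side0.png

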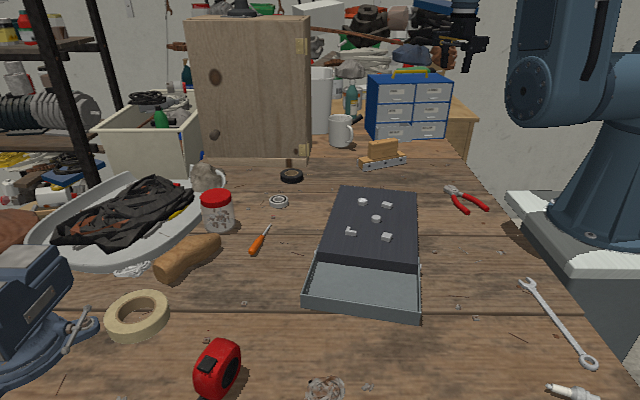

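```bash
python3 - <<'E'
from h import *
R=manip.get_orientation()
im=cv2.imread("pics/top0.png")
# plate+tray outline: bluish grey vs brown wood
h=im[160:300,160:360].astype(int); m=((h[:,:,0]>=h[:,:,2]-2)).astype(np.uint8)
m=cv2.morphologyEx(m,cv2.MORPH_OPEN,np.ones((5,5)))
c=max(cv2.findContours(m,0,2)[0],key=cv2.contourArea)
(rx,ry),s,a=cv2.minAreaRect(c); print((rx+160,ry+160),s,a)
b=cv2.boxPoints(((rx+160,ry+160),s,a)); print(b)
for z in(.03,.035):
  print(z,[np.round(ray(p[::-1],"top",z)[:2],3) for p in b])
for p in [(257,214),(249,245),(278,240),(311,230),(304,255)]: print(p,np.round(ray(p[::-1],"top",.045),3))
crop=cv2.resize(im[160:310,160:470],None,fx=2.5,fy=2.5,interpolation=cv2.INTER_CUBIC)
for p in b: cv2.circle(crop,tuple(int((v-160)*2.5) for v in p),4,(0,0,255),1)
cv2.imwrite("pics/crop.png",crop)
manip.movep([.47,-.30,.40],R)
snap("wrist","w1"); f,cx,cy,T=params("wrist"); print(f,-T[:3,:3].T@T[:3,3],T[:3,:3])
for r in manip.recognise("scraper","wrist")[:2]: print(r,ray(r["at"],"wrist",.06))
print(manip.get_time())
E
```

```text
(259.8418197631836, 231.882080078125) (171.81314086914062, 86.73339080810547) 11.929322242736816
[[166.82645 256.55487]
 [184.75467 171.69466]
 [352.8572  207.20929]
 [334.929   292.06952]]
0.03 [array([0.482, 0.307]), array([0.676, 0.274]), array([ 0.604, -0.114]), array([ 0.411, -0.077])]
0.035 [array([0.482, 0.305]), array([0.676, 0.273]), array([ 0.604, -0.113]), array([ 0.411, -0.076])]
(257, 214) [0.583 0.103 0.045]
(249, 245) [0.513 0.119 0.045]
(278, 240) [0.526 0.054 0.045]
(311, 230) [ 0.55  -0.019  0.045]
(304, 255) [ 0.494 -0.005  0.045]
284.30710758982906 [ 0.54129554 -0.26998597  0.38166998] [[ 3.89019426e-01 -9.21229164e-01  8.44471246e-04]
 [-8.79289739e-01 -3.71035368e-01  2.98634074e-01]
 [-2.74797089e-01 -1.16916991e-01 -9.54367318e-01]]
{'at': [173.9, 329.0], 'p': 0.83} [ 0.47993821 -0.3048373   0.06      ]
2.4667
```

View pics/crop.png

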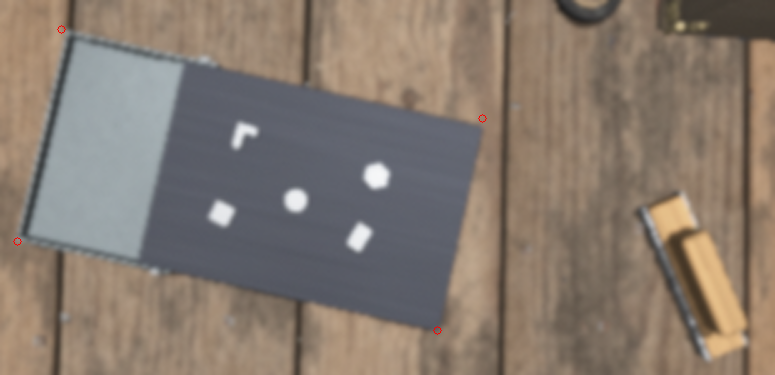

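View pics/w1.png

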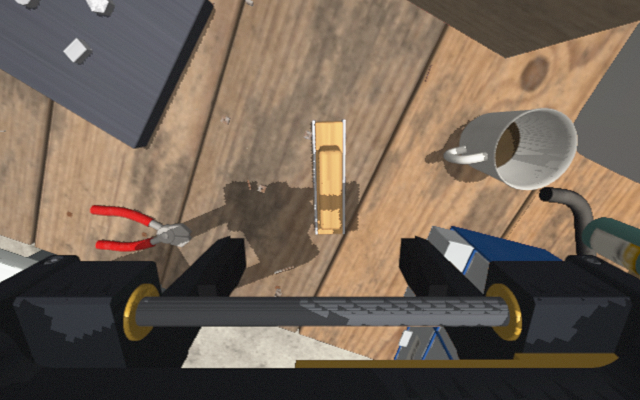

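The crop shows the plate's top corners at full-picture pixels of about (353,210), (336,291), (234,186) and (215,264), and all five off-cuts well inside it. The wrist picture shows the block upright, its corners at about (313,122), (345,121), (316,233), (344,233), almost in line with the tool.

```bash
python3 - <<'E'
from h import *
P=[ray((r,c),"top",.035)[:2] for c,r in[(353.2,210.4),(336.4,291.2),(234.4,185.6),(215.2,263.6)]]
RT,RB,BT,BB=P; n=np.linalg.norm
print(np.round(P,3),n(RT-RB),n(BT-BB),n(RT-BT),n(RB-BB))
c=sum(P)/4; yv=BT+BB-RT-RB; xv=RT+BT-RB-BB; yaw1=np.arctan2(-yv[0],yv[1]); yaw2=np.arctan2(xv[1],xv[0]); print(c,yaw1,yaw2)
ya=np.array([-np.sin((yaw1+yaw2)/2),np.cos((yaw1+yaw2)/2)]); xa=np.array([ya[1],-ya[0]])
for p in [(257,214),(249,245),(278,240),(311,230),(304,255)]:
  d=ray(p[::-1],"top",.045)[:2]-c; print(np.round([d@xa,d@ya],3))
Q=[ray((r,c),"wrist",.03)[:2] for c,r in[(313,122),(345,121),(316,233),(344,233)]]
print(np.round(Q,3),n(Q[0]-Q[1]),n(Q[2]-Q[3]),n(Q[0]-Q[2]),n(Q[1]-Q[3]))
v=Q[0]+Q[1]-Q[2]-Q[3]; print(sum(Q)/4,np.arctan2(v[1],v[0]))
im=cv2.imread("pics/w1.png")[100:250,270:390]; cv2.imwrite("pics/w1c.png",cv2.resize(im,None,fx=4,fy=4,interpolation=cv2.INTER_CUBIC))
E
```

```text
[[ 0.596 -0.114]
 [ 0.413 -0.08 ]
 [ 0.646  0.158]
 [ 0.469  0.195]] 0.18609871077058057 0.18155053469181448 0.2767818803991695 0.2805343569817473
[0.53128946 0.03990496] -0.19028364823550825 -0.19593873595050926
[0.038 0.072]
[-0.033  0.074]
[-0.008  0.013]
[ 0.03  -0.054]
[-0.028 -0.051]
[[ 0.525 -0.265]
 [ 0.541 -0.3  ]
 [ 0.393 -0.324]
 [ 0.408 -0.359]] 0.03821323604973441 0.037688676269309745 0.1442983014850635 0.14545364998960333
[ 0.46652644 -0.31211688] 0.4158068890381829
```

View pics/w1c.png

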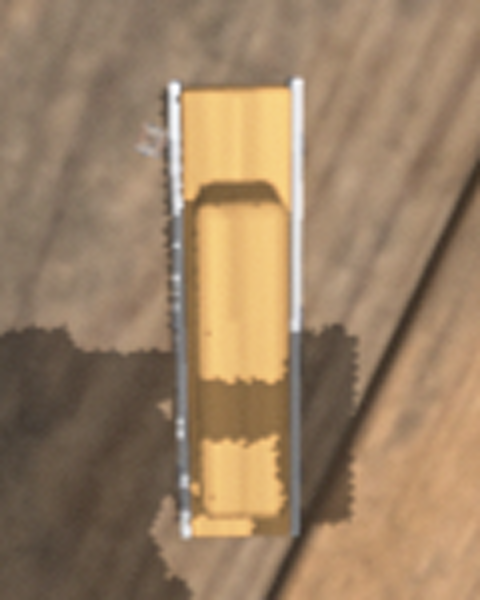

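```bash
cat >> h.py <<'E'
def Rz(t): c,s=np.cos(t),np.sin(t); return np.array([[c,s,0],[s,-c,0],[0,0,-1.]])
ZG=.062+.147
PC=np.array([.5313,.0399]); PY=-.193
ya=np.array([-np.sin(PY),np.cos(PY)])
def pl(y,z): return [*(PC+y*ya),ZG+z]
E
python3 - <<'E'
from h import *
Q=[ray((r,c),"wrist",.03)[:2] for c,r in[(312,120.5),(345.5,120),(315.7,234.5),(344.7,234.2)]]
v=Q[0]+Q[1]-Q[2]-Q[3]; c=sum(Q)/4; t=np.arctan2(v[1],v[0]); print(c,t,np.linalg.norm(v)/2)
g=[ray((r/4+100,k/4+270),"wrist",.08)[:2] for k,r in[(240,200),(240,517)]]; print("grip",sum(g)/2,np.linalg.norm(g[0]-g[1]))
print("mug rim", [np.round(ray((r,k),"wrist",.1),3) for k,r in[(495,150),(540,110),(530,188)]],"handle",ray((155,447),"wrist",.05))
R=Rz(t); c=.5*c+.5*sum(g)/2; print(c)
manip.movep([*c,ZG+.10],R)
manip.move_l([*c,ZG],velocity=.12,stop_force=15)
print(manip.get_eef_pos(),manip.get_force())
manip.grasp(45); print("w",manip.get_grip_width()*88,manip.get_finger_force())
p=np.array(manip.get_eef_pos()); print(p)
np.save("g.npy",[p[0],p[1],p[2],t])
manip.move_l([p[0],p[1],p[2]+.10],velocity=.12)
print(manip.get_force(),manip.get_grip_width()*88)
manip.movep(pl(-.112,.10),Rz(PY))
snap("side","s2"); print(manip.get_time(),manip.get_joints())
E
```

```text
[ 0.46627277 -0.31221246] 0.41937872793808895 0.14830525342169654
grip [ 0.46618633 -0.31143708] 0.09056147027905556
mug rim [array([ 0.573, -0.442,  0.1  ]), array([ 0.622, -0.46 ,  0.1  ]), array([ 0.554, -0.496,  0.1  ])] handle [ 0.55212168 -0.42380543  0.05      ]
[ 0.46622955 -0.31182477]
[ 0.46667577 -0.31215919  0.20995528] [ 0.85476915 -0.4309328   0.2659448 ]
w 25.142025195729182 44.992628367617726
[ 0.46623952 -0.31186103  0.20896761]
[-0.47399846  0.73579451 -2.00520781] 25.264633720720223
6.8833 [-3.68987813e-01  1.58035070e-01  1.84206193e+00 -3.59446838e-04
  1.14165186e+00  1.39503280e+00]
```

View pics/s2.png

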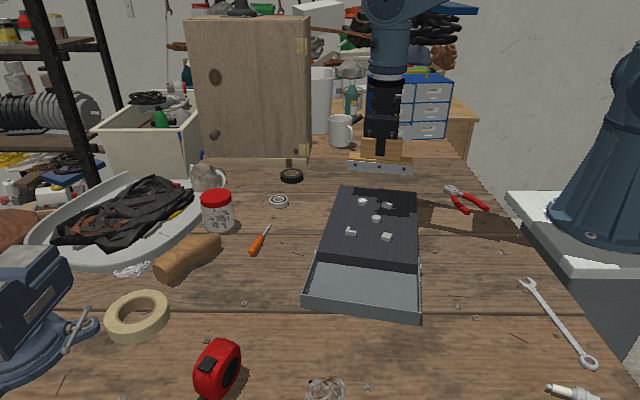

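The picture shows the block hanging level in the fingers at about (380,165), square to the plate and clear of all five off-cuts. Next I lower it and wipe.

```bash
python3 - <<'E'
from h import *
print(manip.move_l(pl(-.112,.045),velocity=.12))
print(manip.move_l(pl(-.112,.0355),velocity=.03,stop_force=10))
z=manip.get_eef_pos()[2]-ZG; print("z",z,manip.get_force())
manip.sleep(.4)
z=max(z,.0355)
manip.move_l(pl(.05,z),velocity=.06); print(manip.get_force(),manip.get_eef_pos())
manip.move_l(pl(.155,z),velocity=.05); print(manip.get_force(),manip.get_eef_pos())
manip.sleep(.3)
manip.move_l(pl(.155,.12),velocity=.12)
manip.movep(pl(-.10,.14),Rz(PY))
snap("side","s3"); print(manip.get_grip_width()*88,manip.get_time())
E
```

```text
False
False
z 0.03546073963876342 [-0.50573039  1.06190832 -3.03929248]
[-0.76225652 -0.61742783 -1.60752505] [0.54089554 0.08887652 0.2444999 ]
[-0.39064265 -0.1636424  -3.24286455] [0.56103177 0.19184347 0.24451809]
25.354590330173995 15.6667
```

View pics/s3.png

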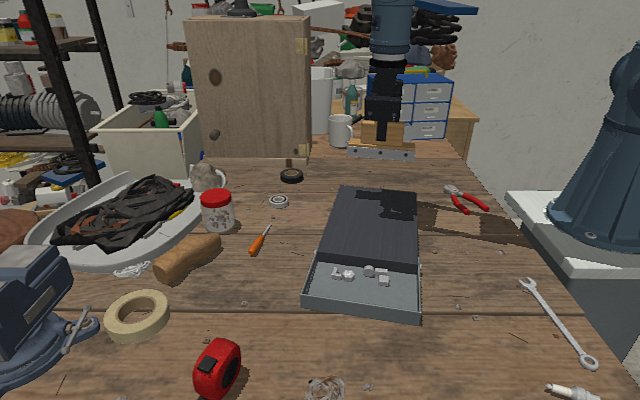

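The plate is empty and the off-cuts lie in the tray at about (335,272) to (385,281). Now I put the scraper back.

```bash
python3 - <<'E'
from h import *
x,y,z,t=np.load("g.npy")
manip.movep([x,y,z+.10],Rz(t))
manip.move_l([x,y,z+.015],velocity=.15)
print(manip.move_l([x,y,z-.001],velocity=.02,stop_force=6),manip.get_eef_pos()[2]-z,manip.get_force())
manip.sleep(.3); manip.ungrasp(); manip.sleep(.3)
manip.move_l([x,y,z+.12],velocity=.15)
im=snap("side","s4")
c=cv2.resize(im[250:325,290:430,::-1],None,fx=4,fy=4,interpolation=cv2.INTER_CUBIC)
d=cv2.resize(im[120:195,330:470,::-1],None,fx=4,fy=4,interpolation=cv2.INTER_CUBIC)
cv2.imwrite("pics/s4c.png",np.vstack([c,d])[:600]); print(manip.get_time(),manip.get_grip_width())
E
```

```text
True -7.970142625501886e-05 [ 0.12438923 -0.06900422  5.05542657]
20.7417 0.9975463498582712
```

View pics/s4c.png

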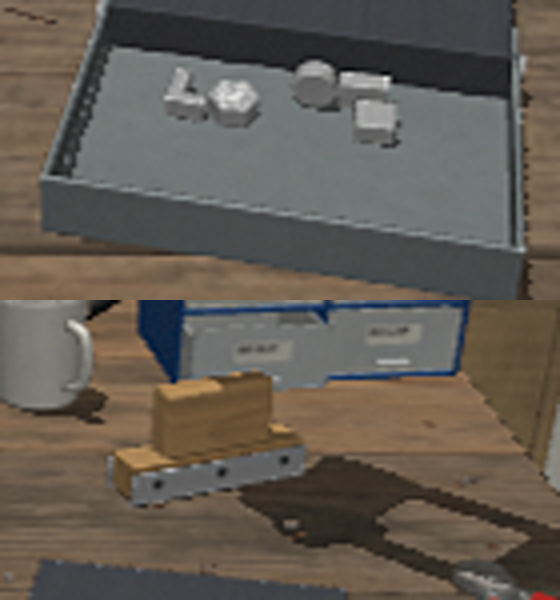

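All five off-cuts lie on the tray floor (L, hexagon, round, flat and square, crop row about 90 to 120), and the scraper stands upright on the bench, clear of the plate.

```bash
python3 -c "
from plant import manip
print(manip.finish_job())"
```

```text
the job is handed in; nothing more can be done
None
```

The job is handed in at about 21 s of the 58 s allowed: the last picture shows all five off-cuts in the catch tray and the scraper standing upright on the bench, released; the judge's verdict was not returned.

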